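# Lift the hot cover off the bonder's heated stage with the lifter

## Robot

A 6-joint arm with a two-finger parallel gripper is mounted at the origin on the work surface. World frame = base frame: x ahead of the robot, y to its left, z up, the work surface at z = 0. Lengths are in mm, angles in degrees, forces in N, time in s.
With the tool pointing down it reaches from about 300 to 850 mm from the base axis. Payload 4.2 kg.
Tool frame: the origin (TCP) lies midway between the tips of the shut fingers; the grasp point (between the pads) lies 19 mm behind it; z points along the fingers, y is the line along which they close (so a half turn about z gives the same grasp; the last joint's range is limited). The gripper opens to 91 mm and grips with 3 to 60 N. Pads are 32 mm wide; open, the fingers measure 118 mm over their backs; the gripper's body (76 mm by 178 mm) begins 60 mm behind the grasp point.
Start: joints at [-67.781, 18.312, 89.639, -0, 72.044, -1.146], TCP at [228.044, -527.863, 213.976] pointing down, gripper open.
Joint ranges: [-177.97, 177.97], [-48.28, 115.42], [12.27, 149.76], [-77.06, 257.06], [2.81, 150.46], [-146.56, 146.56]. Speed limits (degrees/s): [147.25, 147.25, 180, 180, 180, 180].

## Interface

Orientations are given as [roll, pitch, yaw] about the fixed x, y, z axes, in that order (R = Rz(yaw) Ry(pitch) Rx(roll)).
In Python, from workcell import env gives the robot as it stands.
- The arm moves only by the tool send_rows, never from a script. Its argument "steps" is a list that holds one entry, the list of rows, each a list of 5 numbers: the shift along the tool's x, y, z scaled (see below), then the turn about the tool's z scaled (see below), then the opening, from 0 (shut) to 1 (fully open). In form: [[[dx, dy, dz, yaw, fingers], ...]]. A call has 1 to 5 rows; each row shifts and turns the commanded pose from where the row before left it, along the tool's axes as they then stand; what a row does not reach is not made up. The controller multiplies each number of a shift by 0.04 m and each number of a turn by 0.12 rad. A row lasts 1/12 s, in which the tool goes at most 41.7 mm and 7.16 degrees, less where a joint would pass 70% of its speed; a pose out of reach is approached as far as the arm can. A call with a number of a shift or a turn outside -1 to 1 is refused whole. A call with a gripper value outside its range is refused whole. The fingers move at their own pace and stop on an object; "squeeze" is the grip in N (left out, the last holds). Time passes only in rows, so rows that do not move let the fingers close. It gives the time, the measured TCP pose, the force, the opening and the grip force at its end, in the units of the state.
- env.state(): the state, without advancing time (a new reading comes with each control period).
- env.grab_frame(name): name is "scene" or "top" or "wrist"; returns a dict with "pixels" (384x512x3 uint8, red, green, blue), "depth" (384x512 float32, mm along the optical axis (not along the pixel's ray), 0 where there is no reading), "intrinsics" (3x3 intrinsics, pixels), "dist" ([k1, k2, p1, p2, k3] as OpenCV has them; the pictures are not rectified), "cam_to_world" (4x4, takes a point from camera to world coordinates). Camera axes: x right, y down, z forward; pixel columns grow to the right and rows downward; lengths in mm; the calibration is good to about 2 mm. A picture is of the moment at which its call begins.
- env.job_done(): hands the job in; it is judged then, once.
The state is a dict: "time_s": time; "qpos": joint angles; "qvel": joint speeds; "effort": joint torques, N m; "ee_pos": TCP position; "ee_rot": TCP orientation; "force": force on the tool from outside, world axes, zero at the start; "torque": the same for the moment, N m; "gripper_width": finger opening in mm; "gripper_force": force on a finger pad.
Only numpy, scipy, OpenCV 4.12 (cv2) and the standard library are available. Lean on these libraries where they do the work, as an engineer would, in place of code of your own. Each camera call takes 0.05 s, during which the arm holds its last target. There are 200 camera calls.

## Task

The aluminium cover on the heated stage is hot: hook the yellow-handled lifter under the cover's red handle, lift the cover off the stage and set it down gently, flat, in the middle of the dark cooling plate. Then unhook the lifter and stand it upright on the green bench again. Never touch the cover with the gripper or arm, and leave the other things on the bench where they are.

Things in the scene. Friction and masses are not known exactly. Their poses are not given: they have to be found in the camera images.
- lifter: Loose L-shaped tool, 220 g, standing on the bench. Yellow upright handle 24 (x) x 16 (y) mm, 6 to 130 mm high. Steel foot 6 mm thick, 40 mm wide (y), from x = -30 to +70 mm; its lip (x = 64 to 70) rises 8 mm above the foot's top. Origin on the handle's axis at the foot's underside; z up, x along the foot towards the lip.
- lifter_grip (a point): Point on the lifter's handle axis, 105 mm above the foot's underside (25 mm below the handle's top): a good place to grip, fingers closing along the lifter's y (16 mm).
- cover: Loose aluminium cover, 250 g: upside-down open box 112 (x) x 132 (y) x 28 mm, walls 4 mm. Red handle on top: level bar 8 mm thick along y over the middle, axis 70 mm above the rim (38 mm free under it), on two 8 mm posts at y = -55 and +55 mm; open to both sides along x. Origin: centre of the lower rim, z up. Must rise 20 mm to clear the stage's block.
- cover_bar (a point): Middle of the cover's red handle bar, on its axis (70 mm above the cover's rim); axes as the cover's.
- stage_seat (a point): Centre of the top of the fixed heated stage's brown plate (150 x 170 mm), 48 mm above the bench, on a round beige foot. The cover's rim rests here at the start, with 4 mm play around a steel heater block 96 x 116 x 12 mm that carries a gold part; stage 66 mm high in all. Axes as the cover's at the start.
- plate_top (a point): Centre of the upper face of the cooling plate: a fixed, flat dark steel plate with black stripes, 180 (x) x 190 (y) mm, 12 mm thick, lying on the bench. The cover goes here, in any heading.
- spool: Loose brass wire spool, 52 mm diameter, 36 mm high, standing on the bench: a bystander. Origin: centre of the underside.
- tweezers: Loose steel tweezers, 127 mm long, 6 mm high, lying on the bench: a bystander. Origin near the middle, underside.
- jar: Loose jar, 60 mm diameter, 65 mm high: a bystander. Origin: centre of the underside.
- tray: Loose black compartment tray, 100 x 100 x 16 mm: a bystander. Origin: centre of the underside.
- blower: Loose blue dust blower, 56 mm diameter, 100 mm high: a bystander. Origin: centre of the underside.
Not all that is in view belongs to the job. Leave any pink or turquoise look-alike of the part that bears stage_seat alone.

How it is judged:
By the outcome, as a careful person would: the job done as asked, in the order asked, and still so for the second after the job is handed in, with the robot touching nothing.
It also fails if it takes over 54 s, if anything falls off the work surface, if the arm or the gripper's body presses on something with over 40 N, if the wrist force passes 120 N, or if a joint passes its speed limit or range.

## Working session

There is one attempt and no reset: what is moved stays moved. The work goes in short steps, Python scripts to look and compute and a tool call to move; the robot and the scene stay as the last step left them, time stands still between calls to the robot, and variables do not carry over. Pictures are saved under pics/ and viewed, at most 10 in all, crops included, and the job is handed in when it is done.

Besides the shell and the picture viewer there is one more tool, called in YAML: its name, and indented under it one key for each argument. send_rows: Moves the arm, as the interface text tells. Shifts and turns lie within -1 to 1; 1 stands for 0.04 m of shift or 0.12 rad of turn. Its arguments: {"type":"object","properties":{"steps":{"type":"array"},"squeeze":{"type":"number"}},"required":["steps"]}

```bash
mkdir -p pics; ls; cat > h.py <<'E'
import numpy as np, cv2
from workcell import env
def grab(n):
    f=env.grab_frame(n); f={k:(np.array(v) if k!='name' else v) for k,v in f.items()}; return f
def save(f,name,crop=None,s=1):
    im=f['pixels'][...,::-1]
    if crop: im=im[crop[1]:crop[3],crop[0]:crop[2]]
    cv2.imwrite('pics/'+name,cv2.resize(im,None,fx=s,fy=s,interpolation=cv2.INTER_CUBIC))
def cloud(f):
    h,w=f['depth'].shape
    u,v=np.meshgrid(np.arange(w,dtype=np.float64),np.arange(h))
    p=cv2.undistortPoints(np.stack([u,v],-1).reshape(-1,1,2),f['intrinsics'],f['dist']).reshape(h,w,2)
    d=f['depth'].astype(float)
    P=np.dstack([p[...,0]*d,p[...,1]*d,d,np.ones_like(d)])@f['cam_to_world'].T
    P=P[...,:3]; P[d==0]=np.nan
    return P
E
python3 - <<'E'
from h import *
for n in ('scene','top'):
    f=grab(n); np.savez('/tmp/'+n,**f); save(f,n+'0.png',s=1.5)
    print(f['cam_to_world'].round(2).tolist(), f['dist'])
print(env.state())
E
```

```text
pics
[[0.22, 0.63, -0.75, 1390.34], [0.98, -0.15, 0.16, -218.31], [-0.01, -0.76, -0.65, 860.14], [0.0, 0.0, 0.0, 1.0]] [0.04552253 0.         0.         0.         0.        ]
[[0.02, -0.99, 0.16, 377.46], [-1.0, -0.02, 0.01, -39.98], [-0.0, -0.16, -0.99, 1160.71], [0.0, 0.0, 0.0, 1.0]] [-0.06798282  0.          0.          0.          0.        ]
{'time_s': 0.1, 'qpos': array([-6.77808642e+01,  1.83465803e+01,  8.96982259e+01, -1.38217118e-03,
        7.20423953e+01, -1.14717412e+00]), 'qvel': array([ 0.08555225, -0.05569099, -0.18275965, -0.00900463,  0.13721122,
       -0.00506845]), 'effort': array([ 1.82205617e-04, -4.13332272e+01, -2.32509148e+01,  7.28800683e-02,
        4.21764760e-02, -7.70061229e-05]), 'ee_pos': array([ 227.86730733, -527.44831004,  213.22641807]), 'ee_rot': array([-1.79912790e+02, -4.31903800e-04,  2.33667367e+01]), 'force': array([ 0.2385419 , -0.15746331,  0.3465071 ]), 'torque': array([ 0.0006625 , -0.02974233, -0.05495391]), 'gripper_force': 0.0, 'gripper_width': 91.31373436584585}
```

View pics/scene0.png

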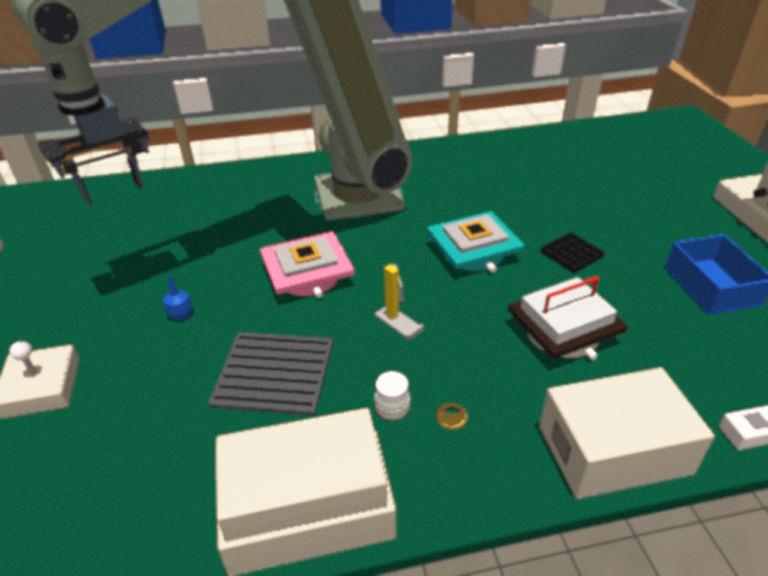

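View pics/top0.png

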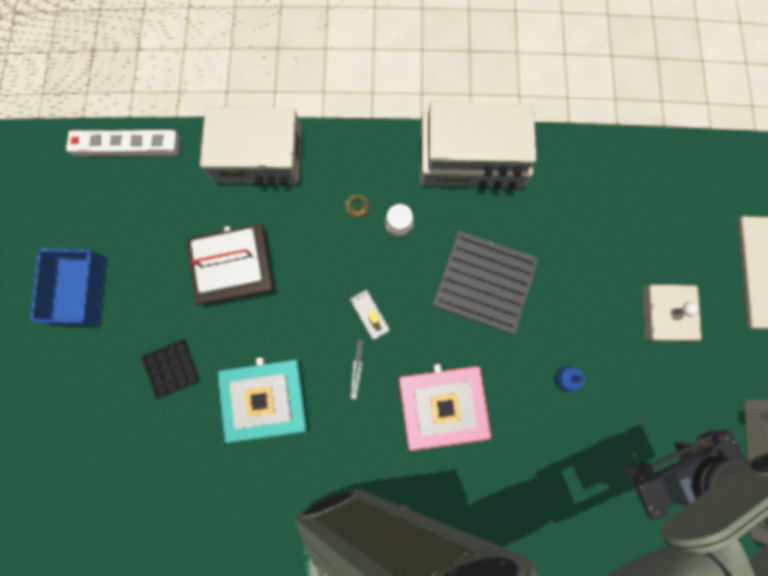

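The top view (1.5x) shows the covered brown stage with its red bar at (228,260), the lifter at (370,315) and the cooling plate at (487,282). Candidates:
- **Stage:** turquoise (262,401) and pink (445,408) are look-alikes with no cover. The brown one at (230,263) is right.
- **Lifter:** the yellow handle at (374,319) is the only one.
- **Plate:** the striped one at (487,282) is the only one.

The tweezers lie near the lifter at (356,370).

```bash
cat > m.py <<'E'
from h import *
def masks(f):
    hsv=cv2.cvtColor(f['pixels'],cv2.COLOR_RGB2HSV); return hsv[...,0].astype(int),hsv[...,1].astype(int),hsv[...,2].astype(int)
def rect(P): return cv2.minAreaRect(P[:,:2].astype(np.float32))
E
python3 - <<'E'
from m import *
for n in ('scene','top'):
    f=dict(np.load('/tmp/'+n+'.npz')); P=cloud(f); H,S,V=masks(f)
    X,Y,Z=P[...,0],P[...,1],P[...,2]
    ws=(X>250)&(X<800)&(Y>-420)&(Y<450)
    yel=ws&(H>22)&(H<35)&(S>150)&(Z>20)&(Z<150)
    red=ws&((H<6)|(H>174))&(S>120)&(V>80)&(Z>100)
    print(n,'yel',yel.sum(),'median',np.median(P[yel],0).round(1),'top',np.nanmean(P[yel&(Z>122)],0).round(1))
    r=P[red]; print('red',len(r),np.median(r,0).round(1),rect(r), r[:,2].min(),r[:,2].max())
    c=r[np.abs(r[:,2]-np.percentile(r[:,2],60))<10]; print('bar',rect(c))
    L=np.median(P[yel],0)
    for nm,m in (('coverTop',ws&(S<60)&(V>120)&(Z>68)&(Z<84)&(Y>50)),('foot',(S<70)&(V>100)&(Z>1)&(Z<18)&(np.hypot(X-L[0],Y-L[1])<90)),('plate',ws&(V<130)&(S<70)&(Z>6)&(Z<18)&(Y<-50))):
        k,lab,st,_=cv2.connectedComponentsWithStats(m.astype(np.uint8)); i=1+np.argmax(st[1:,4])
        q=P[lab==i]; print(nm,len(q),rect(q),'z',np.median(q[:,2]).round(1))
f=dict(np.load('/tmp/top.npz')); g=dict(np.load('/tmp/scene.npz'))
a=cv2.resize(f['pixels'][125:275,115:370,::-1],None,fx=3,fy=3); b=cv2.resize(g['pixels'][140:260,235:430,::-1],None,fx=3.9,fy=3.9)
cv2.imwrite('pics/crop1.png',cv2.resize(b,(780,480)))
E
```

```text
scene yel 256 median [497.2 -23.3  81.7] top [492.8 -22.7 127.9]
red 82 [609.  304.4 119.9] ((610.9285888671875, 295.2989501953125), (7.179042339324951, 114.98213958740234), 13.724096298217773) 102.18913411942026 124.21545186491664
bar ((610.9225463867188, 295.3235168457031), (7.179042339324951, 114.93157958984375), 13.724096298217773)
coverTop 1229 ((607.4132690429688, 296.514404296875), (119.13346099853516, 140.4560546875), 13.029489517211914) z 75.4
foot 265 ((506.8853454589844, -9.457588195800781), (103.91265869140625, 45.97993469238281), 29.32587432861328) z 5.5
plate 3356 ((585.7462158203125, -267.172119140625), (190.20921325683594, 183.39297485351562), 71.6458969116211) z 11.1
top yel 0 median [nan nan nan] top [nan nan nan]
red 10 [596.7 348.3 120.3] ((596.7011108398438, 345.6908874511719), (15.415838241577148, 4.975980758666992), 89.13277435302734) 108.7981429623344 123.45733415673067
bar ((596.7011108398438, 345.6908874511719), (15.415838241577148, 4.975980758666992), 89.13277435302734)
coverTop 1327 ((610.0867919921875, 295.56097412109375), (114.12716674804688, 135.6316375732422), 13.727330207824707) z 76.8
  return _methods._mean(a, axis=axis, dtype=dtype,
  ret = um.true_divide(
<stdin>:8: RuntimeWarning: Mean of empty slice
Traceback (most recent call last):
ValueError: attempt to get argmax of an empty sequence
```

```bash
python3 - <<'E'
from m import *
f=dict(np.load('/tmp/top.npz')); g=dict(np.load('/tmp/scene.npz'))
a=cv2.resize(f['pixels'][125:275,110:370,::-1],(780,450)); cv2.imwrite('pics/crop1.png',a)
P=cloud(f); H,S,V=masks(f); print(P[213,249],P[200,243],P[187,325],f['pixels'][213,249])
X,Y,Z=P[...,0],P[...,1],P[...,2]
print('plate rect',rect(P[(Z>6)&(Z<18)&(np.hypot(X-585,Y+267)<150)&(V<140)&(S<90)]))
m=(Z>2.5)&(Z<13)&(np.hypot(X-500,Y+15)<80)&(S<90)&(X+0*Y>460); print('foot',rect(P[m]),m.sum())
m=(Z>60)&(np.hypot(X-495,Y+20)<50); print('handle',m.sum(),np.nanmean(P[m],0))
for nm,c in (('jar',(265,147)),('tray',(114,245)),('blower',(380,252)),('turq',(175,267)),('box1',(167,95)),('box2',(320,90))): print(nm,P[c[1],c[0]].round())
E
```

```text
[482.36559326 -22.4352191  132.9171049 ] [5.37846967e+02 4.42734208e-01 9.38423778e+00] [ 585.96930267 -271.54607744   12.91994599] [241 229 119]
plate rect ((586.4139404296875, -267.4328918457031), (192.4480743408203, 182.43116760253906), 70.93482208251953)
foot ((506.5917663574219, -8.503910064697266), (108.03437805175781, 47.923988342285156), 28.828716278076172) 281
handle 58 [487.82033593 -20.7722054  121.38137513]
jar [704. -69.  67.]
tray [380. 419.  17.]
blower [ 374. -435.   55.]
turq [318. 203.  66.]
box1 [863. 251. 101.]
box2 [ 869. -235.  141.]
```

View pics/crop1.png

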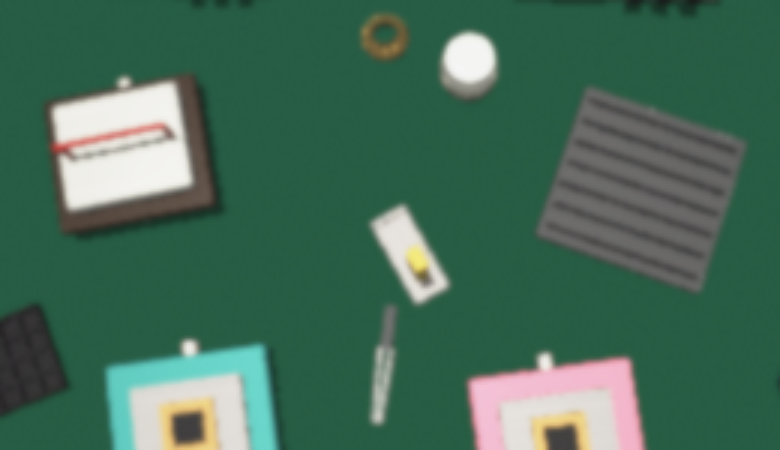

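The crop confirms the picks: the lifter's lip end points up-left at (388,212) with its handle at (418,260), the covered brown stage is at (130,150), and the striped plate is at (640,190). Moving above the lifter.

send_rows:
  steps:
    - [[0.736, -0.605, 0, 0, 0.7], [0.736, -0.605, 0, 0, 0.7], [0.736, -0.605, 0, 0, 0.7], [0.736, -0.605, 0, 0, 0.7], [0.736, -0.605, 0, 0, 0.7]]

```text
time_s: 0.52
ee_pos: [315.4, -356.6, 213.6]
ee_rot: [-180.0, 0.0, 23.3]
force: [0.4, -0.2, 0.8]
gripper_width: 64.2
gripper_force: 0.0
```

send_rows:
  steps:
    - [[0.736, -0.605, 0, 0, 0.7], [0.736, -0.605, 0, 0, 0.7], [0.736, -0.605, 0, 0, 0.7], [0.736, -0.605, 0, 0, 0.7], [0.736, -0.605, 0, 0, 0.7]]

```text
time_s: 0.93
ee_pos: [402.5, -187.1, 213.8]
ee_rot: [-180.0, 0.0, 23.4]
force: [0.5, 0.3, 0.1]
gripper_width: 63.8
gripper_force: 0.0
```

send_rows:
  steps:
    - [[0.736, -0.605, 0, 0, 0.7], [0.736, -0.605, 0, 0, 0.7], [0.736, -0.605, 0, 0, 0.7], [0.736, -0.605, 0, 0, 0.7], [0.736, -0.605, 0, 0, 0.7]]

```text
time_s: 1.35
ee_pos: [489.7, -17.6, 213.7]
ee_rot: [180.0, 0.0, 23.4]
force: [0.3, -0.3, -0.4]
gripper_width: 64.0
gripper_force: 0.0
```

send_rows:
  steps:
    - [[0, 0, 0, -0.81, 0.7], [0, 0, 0, 0, 0.7], [0, 0, 0, 0, 0.7], [0, 0, 0, 0, 0.7]]

```text
time_s: 1.68
ee_pos: [488.9, -20.2, 213.7]
ee_rot: [-180.0, 0.1, 28.8]
force: [0.4, -0.4, 0.8]
gripper_width: 63.8
gripper_force: 0.0
```

```bash
python3 - <<'E'
from m import *
f=grab('wrist'); np.savez('/tmp/w1',**f); save(f,'w1.png')
s=env.state(); print(s['time_s'],s['ee_pos'],s['ee_rot'],s['qpos'],s['gripper_width'])
P=cloud(f);H,S,V=masks(f);Z=P[...,2]
y=(H>20)&(H<36)&(S>90)&(Z>118)&(np.hypot(P[...,0]-489,P[...,1]+19)<50); print('top',y.sum(),np.median(P[y],0),rect(P[y]) if y.sum()>4 else '')
m=(Z>2)&(Z<12)&(np.hypot(P[...,0]-500,P[...,1]+15)<80)&(S<90); print('foot',m.sum(),rect(P[m]))
E
```

```text
1.7333 [488.92529757 -20.38028943 213.84184292] [1.79997395e+02 3.16687185e-02 2.87709249e+01] [-3.72035464e+00  1.06016720e+01  1.00327308e+02 -2.05622185e-02
  6.90963332e+01  5.75160605e+01] 63.95615458006486
top 601 [494.78071065 -20.38753339 129.77910293] ((499.7459411621094, -14.38818359375), (46.445579528808594, 70.94458770751953), 28.723791122436523)
foot 1930 ((490.2901916503906, -14.519721984863281), (128.4197998046875, 73.8169174194336), 6.569338321685791)
```

View pics/w1.png

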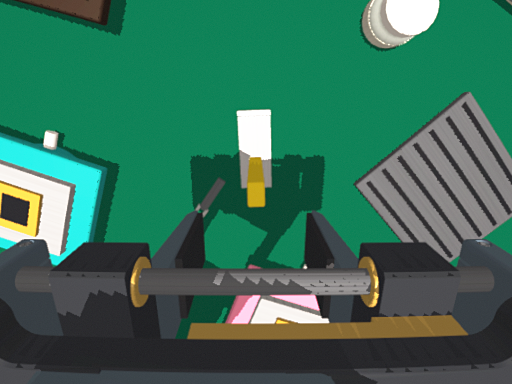

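Wrist view: the handle top is at (256,195) between the fingers, and the foot runs up to its lip at (254,113), well aligned with the tool. Refining with tighter masks.

```bash
python3 - <<'E'
from m import *
f=dict(np.load('/tmp/w1.npz'));P=cloud(f);H,S,V=masks(f)
R=np.zeros(H.shape,bool);R[100:212,230:280]=1;Z=P[...,2]
y=R&(H>18)&(H<36)&(S>120)&(abs(Z-130)<4); print('top',y.sum(),rect(P[y]),np.median(Z[y]))
m=R&(S<90)&(Z>2.5)&(Z<17); print('foot',m.sum(),rect(P[m]),np.median(Z[m]))
E
```

```text
top 430 ((490.2128601074219, -20.957042694091797), (23.332727432250977, 15.426336288452148), 30.13885498046875) 129.62058117297602
foot 1943 ((507.03326416015625, -11.307613372802734), (100.45332336425781, 40.139671325683594), 30.728445053100586) 5.847694422927134
```

send_rows:
  steps:
    - [[0.017, 0.026, 0.64, -0.23, 0.7], [0, 0, 0.64, 0, 0.7], [0, 0, 0.64, 0, 0.7], [0, 0, 0.64, 0, 0.7], [0, 0, 0.635, 0, 0.7]]

```text
time_s: 2.15
ee_pos: [490.2, -21.3, 85.3]
ee_rot: [180.0, -0.0, 30.3]
force: [-0.0, 0.1, -0.4]
gripper_width: 64.0
gripper_force: 0.0
```

send_rows:
  steps:
    - [[0, 0, 0, 0, 0.7], [0, 0, 0, 0, 0.7], [0, 0, 0, 0, 0.1], [0, 0, 0, 0, 0], [0, 0, 0, 0, 0]]
  squeeze: 50

```text
time_s: 2.57
ee_pos: [491.7, -20.4, 87.8]
ee_rot: [179.9, -0.2, 30.5]
force: [-0.2, 0.6, 0.4]
gripper_width: 46.7
gripper_force: 0.0
```

send_rows:
  steps:
    - [[0, 0, 0, 0, 0], [0, 0, 0, 0, 0], [0, 0, 0, 0, 0], [0, 0, 0, 0, 0], [0, 0, 0, 0, 0]]

```text
time_s: 2.98
ee_pos: [490.6, -20.1, 86.2]
ee_rot: [180.0, -0.0, 30.5]
force: [0.7, -0.8, -0.7]
gripper_width: 15.6
gripper_force: 50.0
```

send_rows:
  steps:
    - [[0, 0, -0.3, 0, 0], [0, 0, -0.6, 0.61, 0], [0, 0, -0.6, 0.61, 0], [0, 0, -0.6, 0.61, 0], [0, 0, -0.5, 0.61, 0]]

```text
time_s: 3.4
ee_pos: [490.4, -20.0, 191.3]
ee_rot: [180.0, 0.0, 13.5]
force: [0.4, -0.1, -2.4]
gripper_width: 15.9
gripper_force: 50.0
```

send_rows:
  steps:
    - [[0.06, -0.35, 0, 0, 0], [0.125, -0.7, 0, 0, 0], [0.125, -0.7, 0, 0, 0], [0.125, -0.7, 0, 0, 0], [0.125, -0.7, 0, 0, 0]]

```text
time_s: 3.82
ee_pos: [481.6, 108.7, 189.6]
ee_rot: [-180.0, 0.1, 13.7]
force: [0.8, -0.8, -1.9]
gripper_width: 16.0
gripper_force: 50.0
```

send_rows:
  steps:
    - [[0.125, -0.7, 0, 0, 0], [0.125, -0.7, 0, 0, 0], [0.125, -0.7, 0, 0, 0], [0.125, -0.7, 0, 0, 0], [0.125, -0.7, 0, 0, 0]]

```text
time_s: 4.23
ee_pos: [472.6, 250.8, 189.5]
ee_rot: [180.0, 0.1, 13.8]
force: [0.6, 0.4, -2.9]
gripper_width: 15.8
gripper_force: 50.0
```

send_rows:
  steps:
    - [[0.06, -0.34, 0, 0, 0], [0, 0, 0, 0, 0], [0, 0, 0, 0, 0], [0, 0, 0, 0, 0]]

```text
time_s: 4.57
ee_pos: [472.3, 262.2, 189.7]
ee_rot: [179.9, 0.1, 13.7]
force: [-0.0, -0.6, -3.2]
gripper_width: 15.8
gripper_force: 50.0
```

```bash
python3 - <<'E'
from m import *
s=env.state(); print(s['time_s'],s['ee_pos'],s['ee_rot'],s['gripper_width'])
for n in('wrist','scene'):
    f=grab(n); np.savez('/tmp/%s2'%n,**f)
    P=cloud(f);H,S,V=masks(f);X,Y,Z=P[...,0],P[...,1],P[...,2]
    near=np.hypot(X-609,Y-295)<95
    red=near&((H<6)|(H>174))&(S>120)&(V>60)&(Z>112)&(Z<128)
    print(n,'red',red.sum(), rect(P[red]) if red.sum()>4 else '')
    m=near&(S<70)&(Z>70)&(Z<81)&(V>90); 
    k,lab,st,_=cv2.connectedComponentsWithStats(m.astype(np.uint8)); q=P[lab==1+np.argmax(st[1:,4])]; print('top',len(q),rect(q),np.median(q[:,2]))
    if n=='wrist': save(f,'w2.png')
    else: cv2.imwrite('pics/s2.png',cv2.resize(f['pixels'][140:260,240:430,::-1],(760,480)))
E
```

```text
4.5667 [472.27642554 262.18181974 189.71386911] [1.79926550e+02 7.52406872e-02 1.37215954e+01] 15.76831793385821
wrist red 1735 ((609.4532470703125, 296.1947326660156), (7.797568321228027, 117.10260009765625), 12.733317375183105)
top 10426 ((585.3455200195312, 290.4927978515625), (61.757808685302734, 132.82395935058594), 12.548432350158691) 75.64502623235529
scene red 73 ((611.3534545898438, 294.81011962890625), (8.240246772766113, 114.15645599365234), 13.483630180358887)
top 1201 ((609.84814453125, 296.1310729980469), (116.89781188964844, 138.3238067626953), 12.762314796447754) 75.2909332636001
```

View pics/w2.png

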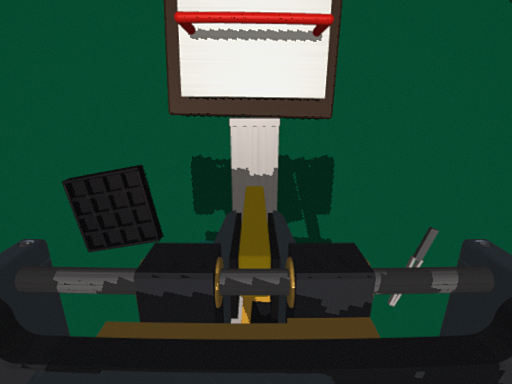

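The wrist view shows the lip at (254,121) heading squarely for the bar centre at (254,18). Aligning, lowering, then inserting.

send_rows:
  steps:
    - [[0, -0.075, 0.2, 0.145, 0], [0, 0, 0.19, 0, 0], [0, 0, 0, 0, 0], [0.15, 0, 0, 0, 0], [0.3, 0, 0, 0, 0]]

```text
time_s: 5.08
ee_pos: [488.8, 269.8, 174.4]
ee_rot: [180.0, 0.1, 12.8]
force: [0.3, 0.4, -2.0]
gripper_width: 15.9
gripper_force: 50.0
```

send_rows:
  steps:
    - [[0.3, 0, 0, 0, 0], [0.3, 0, 0, 0, 0], [0.3, 0, 0, 0, 0], [0.3, 0, 0, 0, 0], [0.25, 0, 0, 0, 0]]

```text
time_s: 5.5
ee_pos: [547.4, 283.2, 174.5]
ee_rot: [180.0, -0.1, 12.7]
force: [-0.7, -0.4, -2.5]
gripper_width: 15.9
gripper_force: 50.0
```

send_rows:
  steps:
    - [[0.18, 0, 0, 0, 0], [0, 0, 0, 0, 0], [0, 0, 0, 0, 0], [0, 0, 0, 0, 0]]

```text
time_s: 5.83
ee_pos: [552.4, 284.4, 174.4]
ee_rot: [180.0, 0.1, 12.7]
force: [0.7, 0.0, -2.3]
gripper_width: 15.9
gripper_force: 50.0
```

```bash
python3 - <<'E'
from m import *
s=env.state(); print(s['time_s'],s['ee_pos'],s['ee_rot'],s['force'])
f=grab('scene'); w=grab('wrist')
a=cv2.resize(f['pixels'][130:260,300:430,::-1],(400,400)); b=cv2.resize(w['pixels'][0:260,110:400,::-1],(400,400))
cv2.imwrite('pics/s3.png',np.hstack([a,b]))
E
```

```text
5.8333 [552.42429451 284.43104061 174.41166786] [1.79987197e+02 5.29087764e-02 1.27444978e+01] [ 0.72911448  0.00598725 -2.2669861 ]
```

View pics/s3.png

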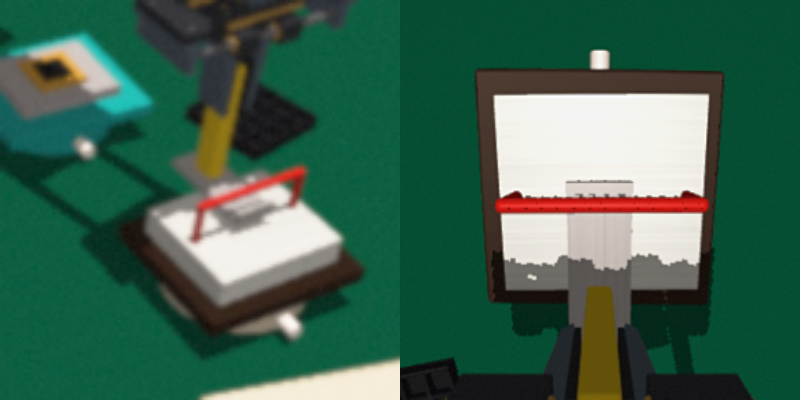

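The foot sits centred under the bar with the lip beyond it (right half: lip at about (600,182), bar at (600,205)). Lifting gently.

send_rows:
  steps:
    - [[0, 0, -0.2, 0, 0], [0, 0, -0.18, 0, 0], [0, 0, -0.06, 0, 0], [0, 0, -0.05, 0, 0], [0, 0, -0.05, 0, 0]]
  squeeze: 58

```text
time_s: 6.35
ee_pos: [552.6, 284.5, 196.1]
ee_rot: [180.0, 0.0, 12.7]
force: [0.3, -0.9, -4.8]
gripper_width: 15.5
gripper_force: 58.0
```

send_rows:
  steps:
    - [[0, 0, -0.05, 0, 0], [0, 0, -0.05, 0, 0], [0, 0, -0.1, 0, 0], [0, 0, -0.1, 0, 0], [0, 0, -0.1, 0, 0]]

```text
time_s: 6.77
ee_pos: [553.0, 284.6, 212.4]
ee_rot: [180.0, 0.0, 12.7]
force: [0.2, -0.5, -4.5]
gripper_width: 15.3
gripper_force: 58.0
```

```bash
python3 - <<'E'
from m import *
s=env.state(); print(s['time_s'],s['ee_pos'],s['ee_rot'],s['force'],s['torque'])
w=grab('wrist'); f=grab('scene')
a=cv2.resize(f['pixels'][120:250,300:430,::-1],(400,400)); b=cv2.resize(w['pixels'][0:260,110:400,::-1],(400,400))
cv2.imwrite('pics/s4.png',np.hstack([a,b]))
E
```

```text
6.7667 [552.98431029 284.612539   212.42788793] [1.79994323e+02 7.08601478e-03 1.27425884e+01] [ 0.1839744  -0.45144433 -4.54472587] [0.00185565 0.17591635 0.03113132]
```

View pics/s4.png

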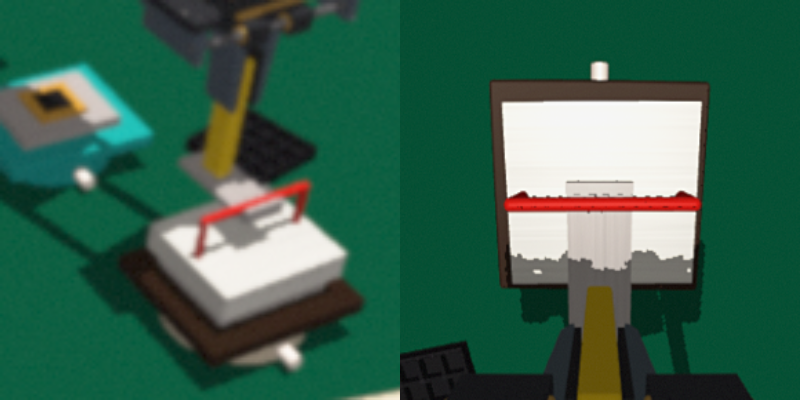

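The cover is off, level and centred on the hook; the force changed by about 2.4 N, which matches 250 g. Raising and carrying.

send_rows:
  steps:
    - [[0, 0, -0.2, 0, 0], [0, 0, -0.3, 0, 0], [0, 0, -0.3, 0, 0], [0, 0, -0.3, 0, 0], [0, 0, -0.15, 0, 0]]

```text
time_s: 7.28
ee_pos: [553.5, 284.9, 264.2]
ee_rot: [-180.0, -0.2, 12.7]
force: [0.0, 0.1, -4.8]
gripper_width: 15.8
gripper_force: 58.0
```

send_rows:
  steps:
    - [[-0.013, 0.048, 0, 0, 0], [-0.026, 0.097, 0, 0, 0], [-0.039, 0.145, 0, 0, 0], [-0.052, 0.193, 0, 0, 0], [-0.065, 0.241, 0, 0, 0]]

```text
time_s: 7.7
ee_pos: [551.3, 253.7, 261.2]
ee_rot: [180.0, 0.1, 12.8]
force: [-0.1, 0.0, -4.5]
gripper_width: 15.7
gripper_force: 58.0
```

send_rows:
  steps:
    - [[-0.078, 0.29, 0, 0, 0], [-0.091, 0.338, 0, 0, 0], [-0.104, 0.386, 0, 0, 0], [-0.104, 0.386, 0, 0, 0], [-0.104, 0.386, 0, 0, 0]]

```text
time_s: 8.12
ee_pos: [548.5, 178.6, 262.3]
ee_rot: [180.0, -0.0, 12.7]
force: [0.4, 0.5, -4.4]
gripper_width: 16.1
gripper_force: 58.0
```

send_rows:
  steps:
    - [[-0.104, 0.386, 0, 0, 0], [-0.104, 0.386, 0, 0, 0], [-0.104, 0.386, 0, 0, 0], [-0.104, 0.386, 0, 0, 0], [-0.104, 0.386, 0, 0, 0]]

```text
time_s: 8.53
ee_pos: [545.0, 98.6, 262.3]
ee_rot: [180.0, -0.0, 12.7]
force: [0.0, -0.1, -5.1]
gripper_width: 15.6
gripper_force: 58.0
```

send_rows:
  steps:
    - [[-0.104, 0.386, 0, 0, 0], [-0.104, 0.386, 0, 0, 0], [-0.104, 0.386, 0, 0, 0], [-0.104, 0.386, 0, 0, 0], [-0.104, 0.386, 0, 0, 0]]

```text
time_s: 8.95
ee_pos: [541.5, 18.8, 262.3]
ee_rot: [180.0, -0.0, 12.7]
force: [0.1, 0.6, -4.3]
gripper_width: 15.7
gripper_force: 58.0
```

send_rows:
  steps:
    - [[-0.104, 0.386, 0, 0, 0], [-0.104, 0.386, 0, 0, 0], [-0.104, 0.386, 0, 0, 0], [-0.104, 0.386, 0, 0, 0], [-0.104, 0.386, 0, 0, 0]]

```text
time_s: 9.37
ee_pos: [538.1, -61.0, 262.4]
ee_rot: [180.0, 0.0, 12.7]
force: [0.4, 0.4, -5.0]
gripper_width: 15.6
gripper_force: 58.0
```

send_rows:
  steps:
    - [[-0.104, 0.386, 0, 0, 0], [-0.104, 0.386, 0, 0, 0], [-0.104, 0.386, 0, 0, 0], [-0.104, 0.386, 0, 0, 0], [-0.104, 0.386, 0, 0, 0]]

```text
time_s: 9.78
ee_pos: [534.7, -140.9, 262.4]
ee_rot: [180.0, 0.0, 12.7]
force: [1.1, 0.2, -3.4]
gripper_width: 16.1
gripper_force: 58.0
```

send_rows:
  steps:
    - [[-0.104, 0.386, 0, 0, 0], [-0.104, 0.386, 0, 0, 0], [-0.104, 0.386, 0, 0, 0], [-0.091, 0.338, 0, 0, 0], [-0.078, 0.29, 0, 0, 0]]

```text
time_s: 10.2
ee_pos: [531.8, -214.7, 262.3]
ee_rot: [180.0, 0.0, 12.7]
force: [-0.1, -0.0, -4.5]
gripper_width: 15.9
gripper_force: 58.0
```

send_rows:
  steps:
    - [[-0.065, 0.241, 0, 0, 0], [-0.052, 0.193, 0, 0, 0], [-0.039, 0.145, 0, 0, 0], [-0.026, 0.097, 0, 0.1, 0], [-0.013, 0.048, 0, 0.2, 0]]

```text
time_s: 10.62
ee_pos: [531.5, -243.0, 262.1]
ee_rot: [-180.0, 0.0, 10.6]
force: [0.2, -0.1, -4.1]
gripper_width: 15.8
gripper_force: 58.0
```

send_rows:
  steps:
    - [[0, 0, 0, 0.3, 0], [0, 0, 0, 0.35, 0], [0, 0, 0, 0.4, 0], [0, 0, 0, 0.4, 0], [0, 0, 0, 0.4, 0]]

```text
time_s: 11.03
ee_pos: [531.6, -242.0, 262.2]
ee_rot: [-180.0, -0.0, -2.2]
force: [-0.3, -0.3, -4.0]
gripper_width: 15.7
gripper_force: 58.0
```

send_rows:
  steps:
    - [[0, 0, 0, 0.4, 0], [0, 0, 0, 0.4, 0], [0, 0, 0, 0.4, 0], [0, 0, 0, 0.4, 0], [0, 0, 0, 0.4, 0]]

```text
time_s: 11.45
ee_pos: [531.6, -242.0, 262.2]
ee_rot: [-180.0, 0.0, -15.9]
force: [-0.4, 0.6, -4.7]
gripper_width: 15.8
gripper_force: 58.0
```

send_rows:
  steps:
    - [[0, 0, 0, 0.25, 0], [0, 0, 0, 0.15, 0], [0, 0, 0, 0, 0], [0, 0, 0, 0, 0], [0, 0, 0, 0, 0]]

```text
time_s: 11.87
ee_pos: [531.5, -242.5, 262.2]
ee_rot: [-180.0, -0.0, -18.5]
force: [-0.0, 0.5, -4.6]
gripper_width: 15.7
gripper_force: 58.0
```

```bash
cat > look.py <<'E'
from m import *
import sys
def run(name,bz):
    s=env.state(); print(s['time_s'],s['ee_pos'].round(1),s['ee_rot'].round(2),s['force'].round(1))
    w=grab('wrist'); f=grab('scene'); np.savez('/tmp/wl',**w)
    for n,g in(('w',w),('s',f)):
        P=cloud(g);H,S,V=masks(g);X,Y,Z=P[...,0],P[...,1],P[...,2]
        near=np.hypot(X-586,Y+267)<110
        red=near&((H<6)|(H>174))&(S>120)&(V>60)&(abs(Z-bz)<10)
        print(n,'red',red.sum(),rect(P[red]) if red.sum()>4 else '',np.median(Z[red]) if red.any() else '')
        m=near&(S<70)&(abs(Z-bz+42)<7)&(V>80); k,lab,st,_=cv2.connectedComponentsWithStats(m.astype(np.uint8))
        if k>1:
            q=P[lab==1+np.argmax(st[1:,4])]; print('top',len(q),rect(q),'z',np.median(q[:,2]),'plane',np.linalg.lstsq(np.c_[q[:,:2],np.ones(len(q))],q[:,2],rcond=None)[0].round(3))
    a=cv2.resize(f['pixels'][150:290,110:290,::-1],(400,311)); b=cv2.resize(w['pixels'][0:260,90:420,::-1],(395,311))
    cv2.imwrite('pics/'+name,np.hstack([a,b]))
if __name__=='__main__': run(sys.argv[1],float(sys.argv[2]))
E
python3 look.py s5.png 184
```

```text
11.8667 [ 531.5 -242.5  262.2] [-180.     -0.    -18.51] [-0.   0.5 -4.6]
w red 1267 ((585.5111694335938, -262.0525817871094), (116.50431060791016, 6.791065692901611), 71.63087463378906) 188.91789111235627
top 8103 ((611.6412963867188, -270.5511474609375), (133.01890563964844, 55.64482116699219), 71.9041976928711) z 143.3978119508509 plane [-2.00000e-03  1.00000e-03  1.45168e+02]
s red 131 ((582.2496337890625, -260.4330749511719), (115.84872436523438, 18.618558883666992), 72.83590698242188) 186.86963296138606
top 1354 ((585.7854614257812, -262.07403564453125), (133.50575256347656, 114.26853942871094), 72.61991119384766) z 142.4950442040157 plane [-1.30000e-02  0.00000e+00  1.50013e+02]
```

View pics/s5.png

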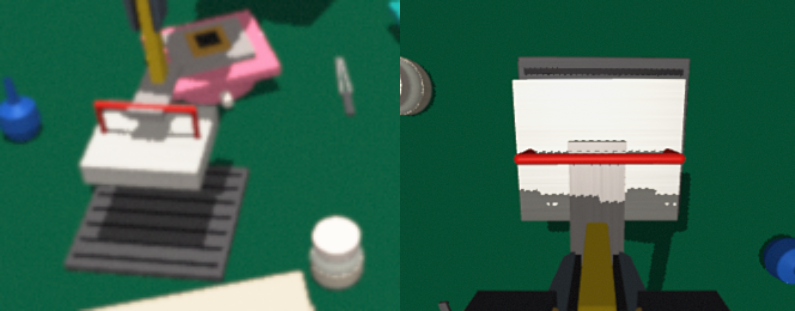

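The cover hangs level (plane slope about 0), 5 mm off the plate's centre. Correcting and lowering.

send_rows:
  steps:
    - [[0.02, 0.04, 0.1, 0, 0], [0.02, 0.04, 0.2, 0, 0], [0.015, 0.038, 0.3, 0, 0], [0, 0, 0.3, 0, 0], [0, 0, 0.3, 0, 0]]

```text
time_s: 12.38
ee_pos: [531.8, -248.1, 212.8]
ee_rot: [180.0, 0.0, -18.6]
force: [0.2, 0.8, -4.9]
gripper_width: 15.9
gripper_force: 58.0
```

send_rows:
  steps:
    - [[0, 0, 0.3, 0, 0], [0, 0, 0.3, 0, 0], [0, 0, 0.25, 0, 0], [0, 0, 0.15, 0, 0], [0, 0, 0.1, 0, 0]]

```text
time_s: 12.8
ee_pos: [531.6, -247.8, 168.9]
ee_rot: [-180.0, 0.1, -18.5]
force: [0.1, 0.2, -4.1]
gripper_width: 15.9
gripper_force: 58.0
```

send_rows:
  steps:
    - [[0, 0, 0.05, 0, 0], [0, 0, 0.04, 0, 0], [0, 0, 0.03, 0, 0], [0, 0, 0, 0, 0], [0, 0, 0, 0, 0]]

```text
time_s: 13.22
ee_pos: [532.3, -248.0, 165.8]
ee_rot: [180.0, -0.1, -18.5]
force: [-0.2, 0.3, -4.6]
gripper_width: 15.4
gripper_force: 58.0
```

```bash
python3 look.py s6.png 86
```

```text
13.2167 [ 532.3 -248.   165.8] [ 1.7999e+02 -5.0000e-02 -1.8540e+01] [-0.2  0.3 -4.6]
w red 1274 ((586.3851928710938, -267.51373291015625), (117.17444610595703, 7.225534439086914), 71.82645416259766) 92.59375176186032
top 8144 ((612.5711059570312, -276.29498291015625), (132.72213745117188, 56.198028564453125), 71.69400024414062) z 47.258857061470735 plane [ 3.0000e-03 -1.0000e-03  4.4981e+01]
s red 112 ((586.1401977539062, -266.11676025390625), (116.37598419189453, 10.504301071166992), 71.52312469482422) 91.30874256712275
top 1276 ((585.4959106445312, -267.13189697265625), (133.34617614746094, 116.53532409667969), 71.99725341796875) z 46.3643709082088 plane [-1.3000e-02 -1.0000e-03  5.3487e+01]
```

Centred to within 1 mm, about 7 mm above the plate. Touching down at roughly 1 mm per row.

send_rows:
  steps:
    - [[0, 0, 0.03, 0, 0], [0, 0, 0.03, 0, 0], [0, 0, 0.03, 0, 0], [0, 0, 0.025, 0, 0], [0, 0, 0.025, 0, 0]]

```text
time_s: 13.73
ee_pos: [532.0, -247.9, 159.5]
ee_rot: [180.0, 0.0, -18.5]
force: [-0.4, 0.1, -4.2]
gripper_width: 16.0
gripper_force: 58.0
```

send_rows:
  steps:
    - [[0, 0, 0.025, 0, 0], [0, 0, 0.025, 0, 0], [0, 0, 0.025, 0, 0], [0, 0, 0.025, 0, 0], [0, 0, 0, 0, 0]]

```text
time_s: 14.15
ee_pos: [532.2, -248.0, 155.9]
ee_rot: [180.0, -0.0, -18.5]
force: [-1.1, -0.5, -1.9]
gripper_width: 15.5
gripper_force: 58.0
```

send_rows:
  steps:
    - [[0, 0, 0.025, 0, 0], [0, 0, 0.025, 0, 0], [0, 0, 0, 0, 0], [0, 0, 0, 0, 0]]

```text
time_s: 14.48
ee_pos: [532.0, -247.9, 153.7]
ee_rot: [180.0, -0.0, -18.5]
force: [0.8, 0.6, -2.3]
gripper_width: 15.6
gripper_force: 58.0
```

The weight is off the hook, so the cover is resting on the plate. Lowering the foot clear of the bar and backing out.

send_rows:
  steps:
    - [[0, 0, 0.1, 0, 0], [0, 0, 0.15, 0, 0], [0, 0, 0.15, 0, 0], [0, 0, 0, 0, 0], [0, 0, 0, 0, 0]]

```text
time_s: 14.9
ee_pos: [531.6, -247.7, 137.0]
ee_rot: [-180.0, 0.1, -18.5]
force: [-0.1, 0.1, -1.6]
gripper_width: 15.6
gripper_force: 58.0
```

```bash
python3 look.py s7.png 80
```

```text
14.9 [ 531.6 -247.7  137. ] [-1.7999e+02  9.0000e-02 -1.8540e+01] [-0.1  0.1 -1.6]
w red 1544 ((585.8897705078125, -267.6315612792969), (116.6485595703125, 7.3684611320495605), 71.81332397460938) 85.0404833783977
top 9535 ((611.96044921875, -276.11444091796875), (132.98550415039062, 56.329193115234375), 71.908447265625) z 39.64272288688534 plane [ 0.     0.    39.642]
s red 115 ((585.75634765625, -265.86328125), (114.61149597167969, 10.276569366455078), 72.005859375) 83.05649244406425
top 1161 ((585.2721557617188, -266.2831726074219), (133.01275634765625, 116.50381469726562), 70.63594055175781) z 38.852223533186134 plane [-9.000e-03  0.000e+00  4.423e+01]
```

View pics/s7.png

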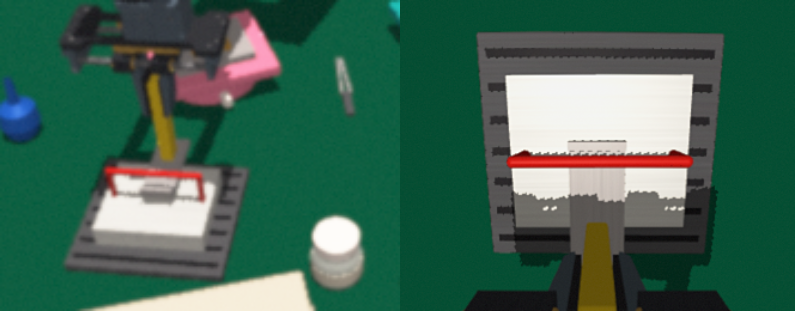

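The cover lies flat and centred (top at z 40, slope 0), and the foot hangs free between bar and cover. Backing out, then up.

send_rows:
  steps:
    - [[-0.1, 0, 0, 0, 0], [-0.2, 0, 0, 0, 0], [-0.3, 0, 0, 0, 0], [-0.3, 0, 0, 0, 0], [-0.3, 0, 0, 0, 0]]

```text
time_s: 15.42
ee_pos: [485.3, -232.2, 137.9]
ee_rot: [180.0, 0.0, -18.5]
force: [0.3, 0.3, -2.1]
gripper_width: 15.6
gripper_force: 58.0
```

send_rows:
  steps:
    - [[0, 0, 0, 0, 0], [0, 0, -0.3, 0, 0], [0, 0, -0.5, 0, 0], [0, 0, -0.5, 0, 0], [0, 0, -0.3, 0, 0]]

```text
time_s: 15.83
ee_pos: [487.6, -233.1, 204.1]
ee_rot: [180.0, -0.2, -18.5]
force: [-0.4, -0.2, -1.9]
gripper_width: 15.7
gripper_force: 58.0
```

send_rows:
  steps:
    - [[-0.1, -0.315, 0, 0, 0], [-0.2, -0.63, 0, 0, 0], [-0.2, -0.63, 0, 0, 0], [-0.2, -0.63, 0, 0, 0], [-0.2, -0.63, 0, 0, 0]]

```text
time_s: 16.25
ee_pos: [487.7, -111.7, 201.0]
ee_rot: [-180.0, 0.1, -18.6]
force: [0.4, -0.0, -2.4]
gripper_width: 15.9
gripper_force: 58.0
```

send_rows:
  steps:
    - [[-0.2, -0.63, 0, 0, 0], [-0.2, -0.63, 0, 0, 0], [-0.2, -0.63, 0, 0, 0], [-0.125, -0.32, 0, 0, 0], [0, 0, 0, -0.7, 0]]

```text
time_s: 16.67
ee_pos: [488.1, -17.0, 201.0]
ee_rot: [-179.9, 0.1, -13.5]
force: [0.0, 0.2, -1.8]
gripper_width: 15.8
gripper_force: 58.0
```

send_rows:
  steps:
    - [[0, 0, 0, -0.7, 0], [0, 0, 0, -0.7, 0], [0, 0, 0, -0.7, 0], [0, 0, 0, -0.7, 0], [0, 0, 0, -0.7, 0]]

```text
time_s: 17.08
ee_pos: [488.3, -19.7, 200.9]
ee_rot: [-180.0, 0.1, 10.6]
force: [-0.2, 0.5, -2.1]
gripper_width: 15.8
gripper_force: 58.0
```

send_rows:
  steps:
    - [[0, 0, 0, -0.7, 0], [0, 0, 0, -0.7, 0], [0, 0, 0, -0.7, 0], [0, 0, 0, -0.7, 0], [0, 0, 0, -0.1, 0]]

```text
time_s: 17.5
ee_pos: [488.4, -19.9, 201.0]
ee_rot: [-179.9, 0.1, 30.4]
force: [-0.3, -0.5, -1.4]
gripper_width: 15.9
gripper_force: 58.0
```

send_rows:
  steps:
    - [[0, 0, 0.4, 0, 0], [0, 0, 0.6, 0, 0], [0, 0, 0.6, 0, 0], [0, 0, 0.5, 0, 0], [0, 0, 0.3, 0, 0]]

```text
time_s: 17.92
ee_pos: [487.1, -20.0, 103.2]
ee_rot: [-179.9, 0.2, 30.2]
force: [-1.1, -1.3, -2.6]
gripper_width: 15.7
gripper_force: 58.0
```

send_rows:
  steps:
    - [[0, 0, 0, 0, 0], [0, 0, 0, 0, 0], [0, 0, 0, 0, 0]]

```text
time_s: 18.17
ee_pos: [489.7, -20.4, 106.5]
ee_rot: [179.9, -0.1, 30.2]
force: [0.4, 0.6, -2.3]
gripper_width: 15.8
gripper_force: 58.0
```

```bash
python3 - <<'E'
from m import *
s=env.state(); print(s['time_s'],s['ee_pos'].round(1),s['ee_rot'].round(2))
w=grab('wrist');P=cloud(w);H,S,V=masks(w);Z=P[...,2]
R=np.zeros(H.shape,bool);R[60:235,215:300]=1
m=R&(S<90)&(Z>3)&(Z<40)&(np.hypot(P[...,0]-s['ee_pos'][0],P[...,1]-s['ee_pos'][1])<80); q=P[m]
print(len(q),rect(q),np.median(q[:,2]))
d=np.array([np.cos(np.radians(30.4)),np.sin(np.radians(30.4))]);t=(q[:,:2]-s['ee_pos'][:2])@d
k=(t<60); print('slope along foot, z at lifter origin',np.polyfit(t[k],q[k,2],1).round(3))
E
```

```text
18.1667 [489.7 -20.4 106.5] [ 1.7995e+02 -8.0000e-02  3.0240e+01]
3832 ((510.2567138671875, -8.946186065673828), (90.69367980957031, 40.079078674316406), 30.233945846557617) 26.10550760491364
slope along foot, z at lifter origin [1.0000e-03 2.5989e+01]
```

The foot is level with its underside 20 mm up. Setting it down.

send_rows:
  steps:
    - [[0, 0, 0.15, 0, 0], [0, 0, 0.15, 0, 0], [0, 0, 0.08, 0, 0], [0, 0, 0.04, 0, 0], [0, 0, 0.03, 0, 0]]
  squeeze: 20

```text
time_s: 18.63
ee_pos: [488.9, -20.6, 87.4]
ee_rot: [-180.0, 0.0, 30.3]
force: [0.6, 0.4, -1.8]
gripper_width: 15.8
gripper_force: 20.0
```

send_rows:
  steps:
    - [[0, 0, 0.025, 0, 0], [0, 0, 0.025, 0, 0], [0, 0, 0, 0, 0], [0, 0, 0, 0, 0]]

```text
time_s: 18.97
ee_pos: [489.2, -20.7, 86.2]
ee_rot: [180.0, -0.0, 30.3]
force: [-1.5, -1.0, 3.3]
gripper_width: 15.8
gripper_force: 20.0
```

Contact, with the force up to +3 N. Opening and withdrawing straight up.

send_rows:
  steps:
    - [[0, 0, 0, 0, 0.3], [0, 0, 0, 0, 0.5], [0, 0, 0, 0, 0.7], [0, 0, 0, 0, 0.7], [0, 0, 0, 0, 0.7]]

```text
time_s: 19.38
ee_pos: [489.2, -20.6, 85.7]
ee_rot: [180.0, -0.0, 30.3]
force: [-0.2, 1.1, 0.2]
gripper_width: 46.4
gripper_force: 0.0
```

send_rows:
  steps:
    - [[0, 0, -0.3, 0, 0.7], [0, 0, -0.6, 0, 0.7], [0, 0, -0.8, 0, 0.7], [0, 0, -0.8, 0, 0.7], [0, 0, -0.8, 0, 0.7]]

```text
time_s: 19.8
ee_pos: [488.7, -20.6, 219.0]
ee_rot: [-180.0, 0.0, 30.3]
force: [0.5, 0.6, 0.1]
gripper_width: 63.6
gripper_force: 0.0
```

send_rows:
  steps:
    - [[0, 0, -0.5, 0, 0.7], [0, 0, 0, 0, 0.7], [0, 0, 0, 0, 0.7], [0, 0, 0, 0, 0.7]]

```text
time_s: 20.13
ee_pos: [488.3, -20.6, 236.6]
ee_rot: [-179.9, 0.1, 30.3]
force: [-0.3, 0.1, -0.6]
gripper_width: 64.2
gripper_force: 0.0
```

```bash
python3 - <<'E'
from m import *
s=env.state(); print(s['time_s'],s['ee_pos'].round(1),s['gripper_width'])
f=grab('scene'); save(f,'end.png',s=1.5)
E
```

```text
20.1333 [488.3 -20.6 236.6] 64.15005537706028
```

View pics/end.png

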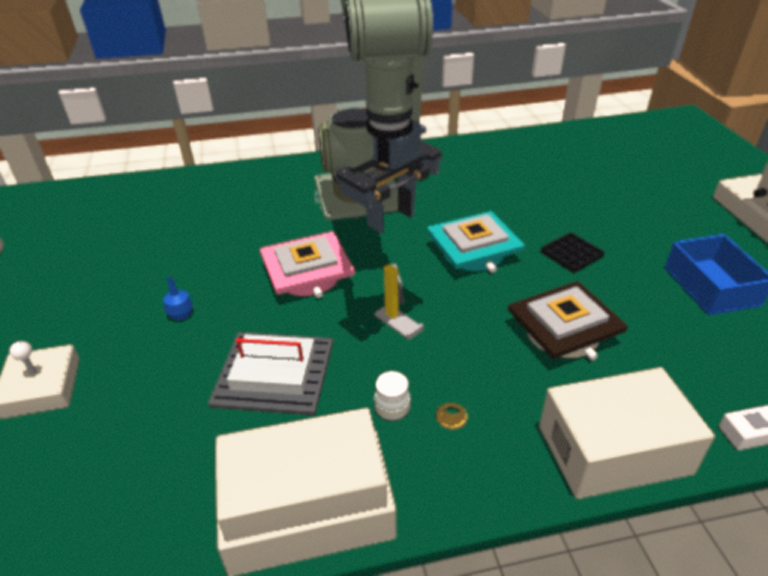

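The final view shows the cover flat on the plate at (270,365), the lifter upright at (395,295), the stage bare at (568,315), and the jar, spool, tray and blower where they were. Handing in.

```bash
python3 -c "
from workcell import env
print(env.job_done())"
```

```text
the job is handed in; nothing more can be done
None
```

The hot cover is lying flat, about 1 mm from the centre of the cooling plate; the lifter stands upright on the bench again, the gripper never touched the cover, nothing else appears to have moved, and I handed the job in at about 20 s (no verdict was returned).

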